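Hold the dish cradle open at its second stop

ROBOT

A 6-joint arm with a two-finger parallel gripper is mounted at the origin on the work surface. World frame = base frame: x ahead of the robot, y to its left, z up, the work surface at z = 0. Lengths are in m, angles in degrees, forces in N, time in s.
With the tool pointing down it reaches from about 0.4 to 0.825 m from the base axis. Payload 7 kg.
Tool frame: the origin (TCP) lies at the very end of the fingers, on their centre line; the grasp point (between the pads) lies 19 mm behind it; y points along the fingers, x is the direction in which the jaws open and shut, and the axes are right-handed (so a half turn about y gives the same grasp; the last joint's range is limited). The gripper opens to 88 mm and grips with 3 to 60 N. Pads are 19 mm wide; open, the fingers measure 130 mm over their backs; the gripper's body (78 mm by 193 mm) begins 47 mm behind the grasp point.
Start: joints at [80.678, 20.546, 0.682, 0, -70.136, -16.507], TCP at [0.294, 0.608, 0.227] pointing down, gripper open.
Joint ranges: [-176.03, 176.03], [-82.01, 121.73], [-58.28, 71.71], [-173.87, 95.51], [-174.79, -0.11], [-173.66, 173.66]. Speed limits (degrees/s): [136.94, 136.94, 172.46, 180, 180, 180].

INTERFACE

Orientations are given as [roll, pitch, yaw] about the fixed x, y, z axes, in that order (R = Rz(yaw) Ry(pitch) Rx(roll)).
In Python, from plant import ctrl gives the robot as it stands.
- The arm moves only by the shell command python3 -m crank 'ROWS'. ROWS is JSON, a list that holds one entry, the list of rows, each a list of 5 numbers: the closure, from -1 (fully open) to 1 (shut), then the shift along the tool's x, y, z in mm, then the turn about the tool's y in rad. In form: [[[claw, x, y, z, turn], ...]]. A call has 1 to 12 rows; each row is the pose to reach, as a shift and turn from the pose commanded when the call began, along the tool's axes at that moment; what a row does not reach only later rows make up. A row lasts 1/8 s, in which the tool goes at most 62.5 mm and 10.7 degrees, less where a joint would pass 70% of its speed; a pose out of reach is approached as far as the arm can. A call with a gripper value outside its range is refused whole. The fingers move at their own pace and stop on an object; the grip force is fixed at half the most. Time passes only in rows, so rows that repeat a pose let the fingers close. It gives the time, the measured TCP pose, the force and the opening at its end, in the units of the state.
- ctrl.get_obs(): the state, without advancing time (a new reading comes with each control period).
- ctrl.snapshot(name): name is "side" or "top"; returns the picture (400x640x3 uint8, red, green, blue); there is no depth.
- ctrl.camera_model(name): a dict with "fx", "fy", "cx", "cy" (pixels), "dist_coeffs" ([k1, k2, p1, p2, k3] as OpenCV has them; the pictures are not rectified), "origin" and "orientation" of the camera in the world. Camera axes: x right, y down, z forward; pixel columns grow to the right and rows downward; lengths in m; the calibration is good to about 2 mm. A picture is of the moment at which its call begins. camera_model takes no time and is no camera call.
- ctrl.close_job(): hands the job in, once; it reports no verdict.
Trained networks look in the newest picture that a camera, given by its name, has taken for a name from the list of things; names that differ only in an ending like _2 or _b are one class to them, and where a whole thing is asked for, a point or a joint stands for the part that bears it (a point fixed in the world has none). Each returns a list of dicts, best first, with "confidence" (0 to 1); they miss things now and then, are a little off and sometimes report something else, mostly with a low value. They report only what shows in the picture. A call takes as long as a camera call.
- ctrl.find_in(camera, name): "extent" ([left, top, width, height] in pixels, round what is visible of it).
The state is a dict: "clock": time; "joint_pos": joint angles; "qvel": joint speeds; "tau": joint torques, N m; "tool_pos": TCP position; "orientation": TCP orientation; "force": force on the tool from outside, world axes, zero at the start; "moment": the same for the moment, N m; "opening": finger opening in m.
Only numpy, scipy, OpenCV 4.12 (cv2) and the standard library are available. Lean on these libraries where they do the work, as an engineer would, in place of code of your own. Each camera call takes 0.05 s, during which the arm holds its last target.

TASK

Open the expanding dish cradle for me so that I can set the long white dish in it: squeeze the black grip on the cradle's sliding end so that its orange button is pressed in, then draw that end out steadily, past the first stop, to the second stop at the full end of its travel. Finish while still holding it there with the button squeezed in (it springs back if let go, so do not let it snap shut), and leave the casserole, the jug and the dish with its tongs where they are.

Things in the scene. Friction and masses are not known exactly. Their poses are not given: they have to be found in the camera images.
- cradle: Immovable aluminium dish cradle with two blue silicone trivets, 150 mm wide. Origin: on the table, middle of the fixed half's inner edge. +x: level, the way the sliding half pulls out; +y: across, to the button's side. Fixed half x -155 to 0 mm, 16 mm high (25 over trivet). Sliding half, shut: x 8 to 106 mm, 16 mm high. End rims 41 mm high, at x = -151 mm and (sliding, shut) 48 to 55 mm.
- telescope (a joint): How far the sliding half is pulled out along the cradle's +x, m: 0 shut, 0.045 first stop (a notch, catches only if the button is let go there), 0.090 second stop (hard end of travel; nothing catches). A spring draws it back with 3 N when shut, 6 N at the second stop; friction about 1 N. With the button out it is latched at 0.
- release (a joint): Orange release button, m: 0 out, 0.006 fully pressed. It moves along the cradle's -y, into the grip. 3 N starts it, 8 N presses it fully; the latch frees at about 0.005. Squeezing the grip between the fingers along the cradle's y axis presses it.
- grip (a point): Middle of the black grip post on the sliding half, 52 mm above the table, 90 mm along cradle +x from its origin when shut. Post: 24 mm along cradle x, 30 mm along y, from the frame's 16 mm up to 75 mm above the table. With the button out it is 37 mm wide along y (15 mm to -y, 22 mm to +y of this point), pressed 31 mm.
- button_face (a point): Middle of the outer face of the orange button on the grip's +y side, 52 mm above the table, 22 mm from point grip when out; the face is 20 mm wide (x) and 30 mm high (37 to 67 mm above the table).
- casserole: Bystander: grey cast aluminium casserole with closed lid, 238 mm across, 156 mm high, 308 mm over its two side handles. Origin: centre of its underside.
- dish: Bystander: white ceramic serving dish, 262 x 165 x 55 mm, 290 mm over its end lugs (along its x). Origin: centre of its underside.
- jug: Bystander: empty glass jug, 90 mm across, 190 mm high, handle at its +y side. Origin: centre of its underside.
- tongs: Bystander: stainless steel salad tongs lying flat and locked in the serving dish, 216 mm long along x, 50 mm wide, 20 mm high. Origin: middle of the underside.

How it is judged (in metres and radians):
On the way, in this order (a step that is already met when the one before it is completed fails the run):
1. the fingers squeeze the button in while the sliding half is still shut (value of joint release above 0.0045 m and value of joint telescope below 0.01 m and contact force between the fingers and cradle above 3 N), for 0.1 s.
2. the sliding half is drawn past the first stop with the button kept in (value of joint telescope above 0.052 m and value of joint release above 0.004 m), for 0.05 s.
At the end, for the whole second after the job is handed in: The sliding half is held within 4 mm of the second stop (joint telescope above 0.086 m), the fingers still press on the grip with more than 3 N and keep the button in by more than 4 mm; casserole, dish, jug and tongs are within 30 mm of where they started (value of joint telescope above 0.086 m and value of joint release above 0.004 m and contact force between the fingers and cradle above 3 N and distance of each of casserole, dish, jug, tongs from where it was at the start of the episode below 0.03 m); the arm keeps its last pose, push and grip.
It fails at once if a bystander (casserole, dish, jug or tongs) is shoved more than 30 mm or tipped over (distance of any of casserole, dish, jug, tongs from where it was at the start of the episode above 0.03 m or angle between any of casserole, dish, jug, tongs's own z axis and vertical above 0.4 rad).
It fails at once if the sliding half is jerked out (over 0.5 m/s) (velocity of joint telescope above 0.5 m/s).
It fails at once if the sliding half snaps back (over 0.25 m/s inwards) (velocity of joint telescope below -0.25 m/s).
It also fails if it takes over 32 s, if anything falls off the work surface, if the arm or the gripper's body presses on something with over 40 N, if the wrist force passes 120 N, or if a joint passes its speed limit or range.

## Working session

There is one attempt and no reset: what is moved stays moved. The work goes in short steps, Python scripts to look and compute and a shell command to move; the robot and the scene stay as the last step left them, time stands still between calls to the robot, and variables do not carry over. Pictures are saved under pics/ and viewed, and the job is handed in when it is done.

```bash
mkdir -p pics; ls
python3 - <<'E'
from plant import ctrl
import cv2
o=ctrl.get_obs(); print({k:o[k] for k in("clock","tool_pos","orientation","opening","force")})
for n in("side","top"):
    im=ctrl.snapshot(n); cv2.imwrite(f"pics/{n}0.png",im[:,:,::-1]); print(n,ctrl.camera_model(n))
    for t in("grip","button_face","cradle"):
        print(t,ctrl.find_in(n,t)[:2])
E
```

```text
pics
{'clock': 0.0, 'tool_pos': array([0.29388143, 0.60709217, 0.22560609]), 'orientation': array([-8.99909701e+01, -9.77578700e-02, -1.15834888e+02]), 'opening': 0.08763224405382274, 'force': array([-0.2664864 , -0.81204317, -0.34872621])}
side {'fx': 494.2724125012508, 'fy': 494.2724125012508, 'cx': 315.58146821883804, 'cy': 206.2337297638868, 'dist_coeffs': array([-0.06793686,  0.        ,  0.        ,  0.        ,  0.        ]), 'origin': array([ 0.39324302, -1.05041434,  1.0911279 ]), 'orientation': array([-135.71823306,    0.15838891,   -5.04981494])}
grip [{'extent': [297.8, 198.5, 33.6, 45.8], 'confidence': 0.75}]
button_face [{'extent': [299.6, 208.3, 10.0, 15.7], 'confidence': 0.47}]
cradle [{'extent': [298.2, 196.4, 89.2, 50.5], 'confidence': 0.69}, {'extent': [299.3, 200.2, 32.1, 42.9], 'confidence': 0.3}]
top {'fx': 466.7011076230248, 'fy': 466.7011076230248, 'cx': 319.61399532006925, 'cy': 204.36463049800844, 'dist_coeffs': array([-0.03000574,  0.        ,  0.        ,  0.        ,  0.        ]), 'origin': array([ 0.2754657 , -0.04619058,  1.57005554]), 'orientation': array([-172.16060951,    0.34237903,  -89.27454973])}
grip [{'extent': [302.7, 194.9, 49.0, 33.3], 'confidence': 0.82}]
button_face []
cradle []
```

View pics/side0.png

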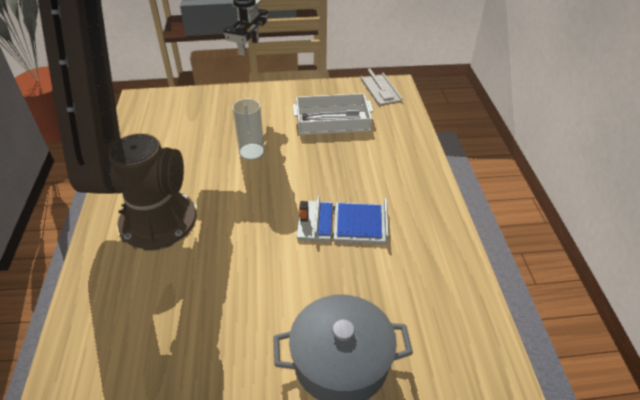

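View pics/top0.png

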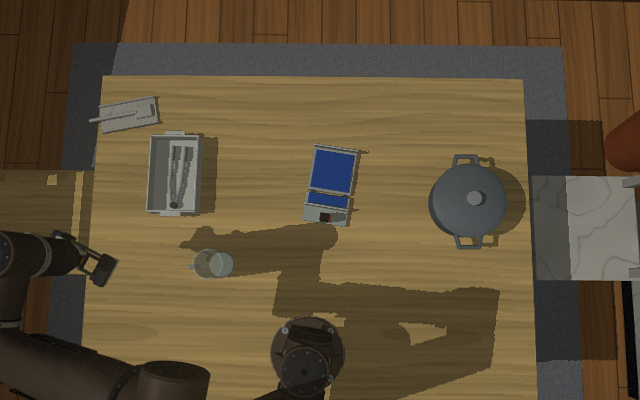

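Run:
```python
import cv2
a=cv2.imread("pics/side0.png")[170:270,270:420]; cv2.imwrite("pics/side0c.png",cv2.resize(a,None,fx=5,fy=5,interpolation=cv2.INTER_CUBIC))
a=cv2.imread("pics/top0.png")[150:260,260:400]; cv2.imwrite("pics/top0c.png",cv2.resize(a,None,fx=5,fy=5,interpolation=cv2.INTER_CUBIC))
```

```text
(no output)
```

View pics/side0c.png

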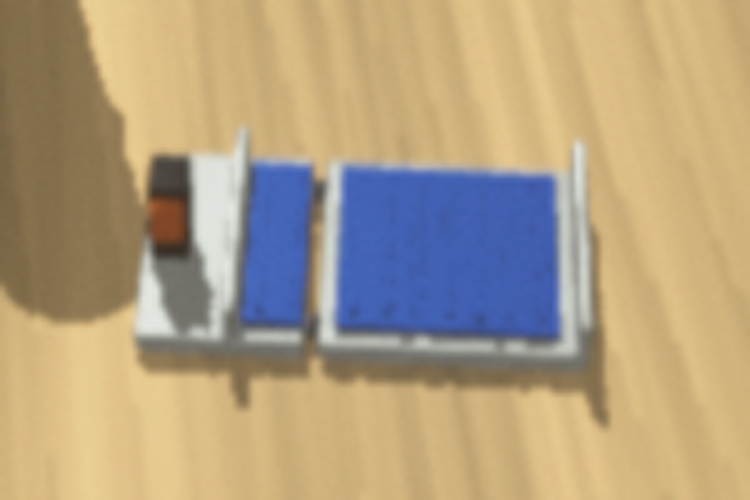

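View pics/top0c.png

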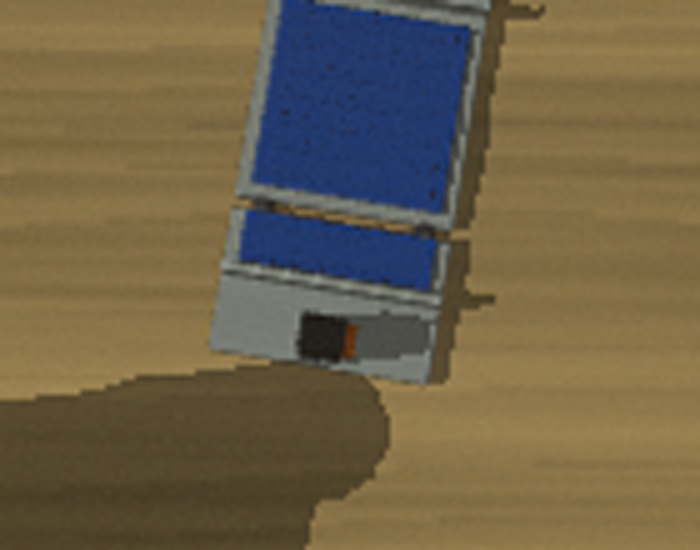

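The side view shows the cradle at about px 298-388 × 196-247, with the grip's orange side at (303,212). In the top view the black post top is at about (325,217) and the button is on its right (-Y world). The sliding half therefore pulls toward the robot base. Next I'll fit the pose.

```bash
cat > h.py <<'E'
import numpy as np,cv2
from scipy.spatial.transform import Rotation as R
from plant import ctrl
def proj(cam,P):
    m=ctrl.camera_model(cam); Rw=R.from_euler('xyz',m["orientation"],degrees=True).as_matrix()
    K=np.array([[m["fx"],0,m["cx"]],[0,m["fy"],m["cy"]],[0,0,1]])
    rv=cv2.Rodrigues(Rw.T)[0]; t=-Rw.T@np.array(m["origin"])
    return cv2.projectPoints(np.array(P,float).reshape(-1,1,3),rv,t,K,np.array(m["dist_coeffs"]))[0].reshape(-1,2)
def toW(p,L):
    L=np.array(L,float)/1000; c,s=np.cos(p[2]),np.sin(p[2])
    return np.c_[p[0]+c*L[:,0]-s*L[:,1],p[1]+s*L[:,0]+c*L[:,1],L[:,2]]
E
cat > fit.py <<'E'
from h import *
from scipy.optimize import least_squares
side=[((106,75,16),(138,338)),((106,-75,16),(150,155)),((8,75,16),(303,345)),((0,75,16),(320,345)),((-155,75,16),(582,358)),((102,15,75),(150,195)),((78,15,75),(187,195))]
top=[((106,-75,16),(212,347)),((106,75,16),(430,380)),((0,-75,16),(240,195)),((0,75,16),(452,226)),((8,-75,16),(237,208)),((102,-15,75),(298,353)),((78,-15,75),(303,312)),((102,15,75),(343,361))]
sp=np.array([b for a,b in side])/5+[270,170]; tp=np.array([b for a,b in top])/5+[260,150]
f=lambda p:np.r_[(proj("side",toW(p,[a for a,b in side]))-sp),(proj("top",toW(p,[a for a,b in top]))-tp)].ravel()
r=least_squares(f,[.5,-.03,3.0],loss="soft_l1"); p=r.x
print(p[:2],np.degrees(p[2])); print(f(p).reshape(-1,2).round(1).tolist())
print(toW(p,[(90,0,52),(90,3.5,52),(180,3.5,52)]))
np.save("pose.npy",p)
for cam,(x0,y0,w,h) in {"side":(270,170,150,100),"top":(260,150,140,110)}.items():
    im=cv2.resize(cv2.imread(f"pics/{cam}0.png")[y0:y0+h,x0:x0+w],None,fx=5,fy=5)
    L=[(x,y,16) for x in(106,8,0,-155) for y in(-75,75)]+[(x,y,75) for x in(78,102) for y in(-15,15)]+[(x,22,z) for x in (80,100) for z in (37,67)]
    for u in (proj(cam,toW(p,L))-[x0,y0]+.5)*5: cv2.circle(im,tuple(int(v) for v in u),3,(0,255,0),-1)
    cv2.imwrite(f"pics/{cam}_fit.png",im)
E
python3 fit.py
```

```text
[ 0.53167158 -0.06609387] 171.9806608059273
[[-1.4, -0.0], [0.0, -0.5], [-0.2, -0.1], [-0.8, -0.0], [1.2, -0.6], [-1.4, -0.7], [-0.4, -0.4], [-0.1, 0.2], [0.7, 0.4], [-0.7, -0.3], [0.8, 0.2], [-0.5, -0.6], [0.6, -1.3], [0.7, -0.4], [0.8, -1.5]]
[[ 0.44255168 -0.05353821  0.052     ]
 [ 0.44206341 -0.05700398  0.052     ]
 [ 0.35294351 -0.04444832  0.052     ]]
```

View pics/side_fit.png

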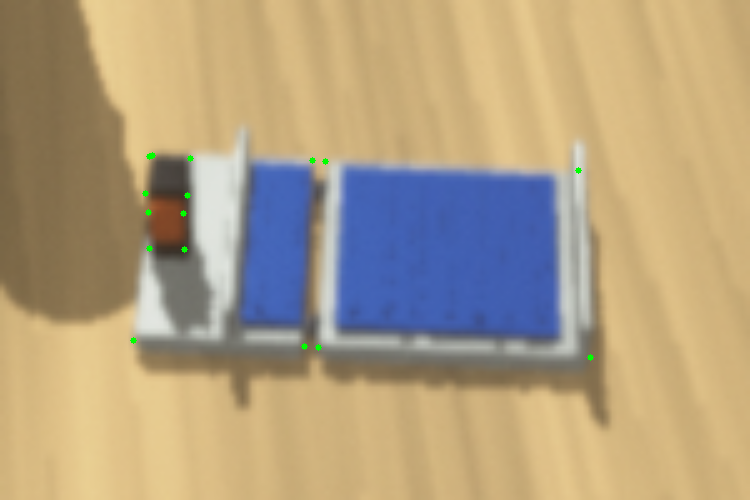

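View pics/top_fit.png

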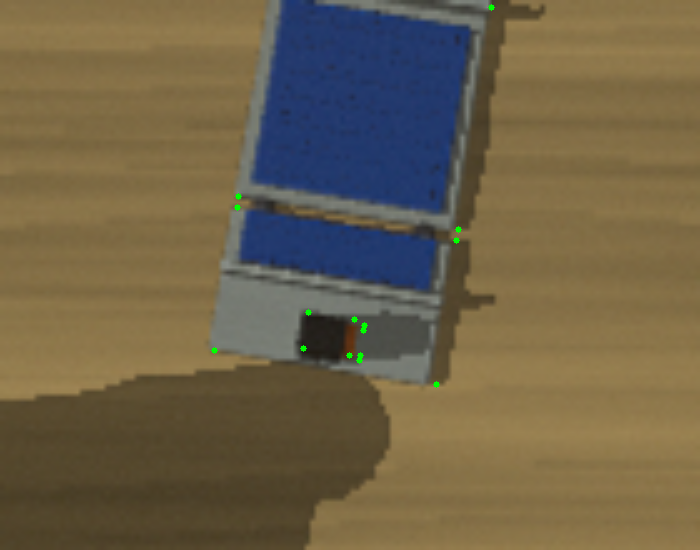

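```bash
cat >> h.py <<'E'
def go(target,yaw):
    o=ctrl.get_obs(); Rt=R.from_euler('xyz',o["orientation"],degrees=True).as_matrix()
    d=Rt.T@(np.array(target)-o["tool_pos"])*1000
    t=-((yaw-o["orientation"][2]+180)%360-180)
    print("clock",round(o["clock"],2),"pos",o["tool_pos"].round(4),"ori",o["orientation"].round(2),"F",np.round(o["force"],1),"q",np.round(o["joint_pos"],1),"open",round(o["opening"],4))
    print("shift",d.round(1),"turn",round(np.radians(t),3))
def ray(cam,uv,z):
    from scipy.optimize import fsolve
    return fsolve(lambda a:proj(cam,[[a[0],a[1],z]])[0]-uv,[.4,0])
E
python3 - <<'E'
from h import *
print("jug base side",ray("side",(252,153),0.0),"jug top rim side",ray("side",(247,105),.19), "top view rim",ray("top",(205,264),.19), ray("top",(226,263),0))
go((0.442,-0.055,0.30),-98)
go((0.30,0.60,0.30),-98)
E
```

```text
jug base side [0.2877608  0.28564931] jug top rim side [0.2893251  0.29602391] top view rim [0.28413504 0.29966419] [0.2896619  0.27679825]
clock 0.4 pos [0.294  0.6075 0.2264] ori [-9.0000e+01 -2.0000e-02 -1.1583e+02] F [ 0.5  0.3 -0.9] q [ 80.7  20.6   0.7  -0.  -70.1 -16.5] open 0.0877
shift [531.9 -73.4 421.8] turn -0.311
clock 0.4 pos [0.294  0.6075 0.2264] ori [-9.0000e+01 -2.0000e-02 -1.1583e+02] F [ 0.5  0.3 -0.9] q [ 80.7  20.6   0.7  -0.  -70.1 -16.5] open 0.0877
shift [  4.2 -73.6   8.6] turn -0.311
```

```bash
python3 -m crank '[[[-1,0,-40,0,0],[-1,10,-74,10,-0.05],[-1,60,-74,50,-0.1],[-1,110,-74,90,-0.15],[-1,160,-74,130,-0.2],[-1,210,-74,170,-0.25],[-1,260,-74,210,-0.31],[-1,310,-74,250,-0.31],[-1,360,-74,290,-0.31],[-1,410,-74,330,-0.31],[-1,460,-74,370,-0.31],[-1,510,-74,405,-0.31]]]'
python3 - <<'E'
from h import *
go((0.353,-0.0445,0.15),-98)
E
```

```text
clock: 1.9
tool_pos: [0.4344, -0.0178, 0.3011]
orientation: [-89.9, 0.0, -98.0]
force: [0.9, 0.2, 0.1]
opening: 0.0877
clock 1.9 pos [ 0.4344 -0.0178  0.3011] ori [-8.992e+01  4.000e-02 -9.804e+01] F [0.9 0.2 0.1] q [ 23.8  -5.6 -20.4   0.  -75.1  58.1] open 0.0877
shift [ 37.9 151.  -77.1] turn -0.001
```

```bash
python3 -m crank '[[[-1,20,40,-40,0],[-1,38,80,-77,0],[-1,38,115,-77,0],[-1,38,151,-77,0],[-1,38,190,-77,0],[-1,38,230,-77,0],[-1,38,264,-77,0],[-1,38,264,-77,0],[-1,38,264,-77,0]]]'
python3 - <<'E'
from h import *
go((0.347,-0.0437,0.037),-98)
E
```

```text
clock: 3.02
tool_pos: [0.3535, -0.0424, 0.0375]
orientation: [-90.0, 0.0, -98.0]
force: [-0.1, 0.1, 0.5]
opening: 0.0876
clock 3.02 pos [ 0.3535 -0.0424  0.0375] ori [-8.995e+01  1.000e-02 -9.804e+01] F [-0.1  0.1  0.5] q [ 25.8   3.7 -52.1   0.  -34.1  56.2] open 0.0876
shift [ 2.2  0.5 -6.3] turn -0.001
```

The final pose is reachable. Next I'll check how much overshoot margin there is beyond it, then back off and look.

```bash
python3 -m crank '[[[-1,0,0,-15,0],[-1,0,0,-15,0],[-1,0,0,-15,0]]]'
python3 - <<'E'
from h import *
go((0.4435,-0.0545,0.12),-98)
for n in("side","top"): cv2.imwrite(f"pics/{n}1.png",ctrl.snapshot(n)[:,:,::-1])
E
```

```text
clock: 3.4
tool_pos: [0.3384, -0.0402, 0.0373]
orientation: [-89.9, 0.1, -98.0]
force: [1.1, 0.0, -0.0]
opening: 0.0875
clock 3.4 pos [ 0.3384 -0.0402  0.0373] ori [-8.989e+01  7.000e-02 -9.802e+01] F [ 1.1  0.  -0. ] q [ 27.5   2.1 -54.    0.  -33.8  54.5] open 0.0875
shift [ -0.6 -82.5 106.2] turn -0.0
```

View pics/side1.png

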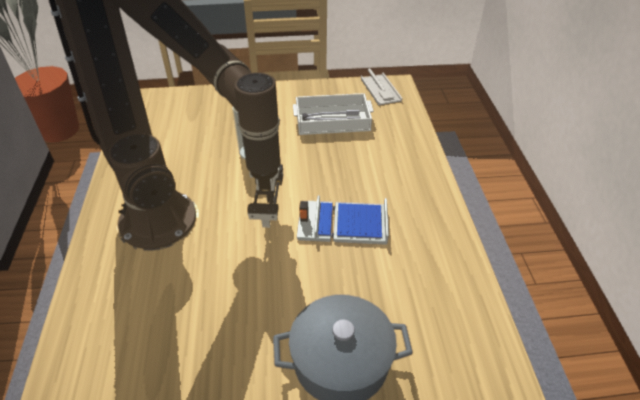

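```bash
python3 -m crank '[[[-1,-1,0,25,0],[-1,-1,0,50,0],[-1,-1,0,75,0],[-1,-1,0,95,0],[-1,-1,0,106,0],[-1,-1,0,106,0],[-1,-1,0,106,0]]]'
python3 - <<'E'
from h import *
go((0.4435,-0.0535,0.037),-98)
for n in("side","top"):
    cv2.imwrite(f"pics/{n}2.png",ctrl.snapshot(n)[:,:,::-1])
a=cv2.imread("pics/side2.png")[150:270,240:420]; b=cv2.imread("pics/top2.png")[150:270,240:420]
cv2.imwrite("pics/c2.png",cv2.resize(np.vstack([a,b]),None,fx=2.5,fy=2.5,interpolation=cv2.INTER_CUBIC))
E
```

```text
clock: 4.38
tool_pos: [0.4421, -0.0546, 0.0364]
orientation: [-90.0, -0.0, -98.1]
force: [-0.8, -0.1, -0.6]
opening: 0.0876
clock 4.38 pos [ 0.4421 -0.0546  0.0364] ori [-9.004e+01 -1.000e-02 -9.808e+01] F [-0.8 -0.1 -0.6] q [ 18.5  12.1 -41.3  -0.  -36.6  63.5] open 0.0876
shift [-1.3 -0.6  1.3] turn -0.001
```

View pics/c2.png

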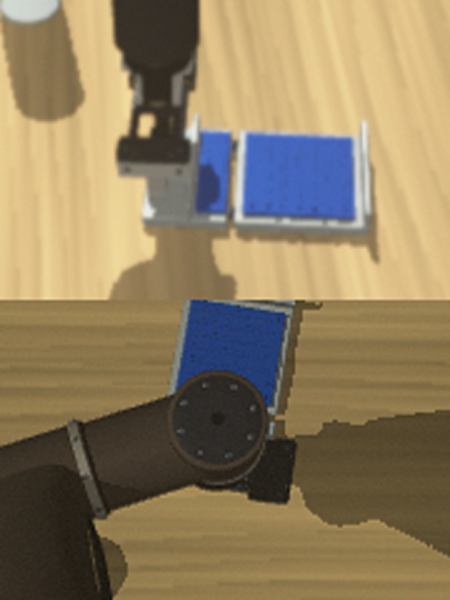

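The pictures show the gripper straddling the post, and the force reading is near zero. I'll squeeze now.

```bash
python3 -m crank '[[[1,0,0,1,0],[1,0,0,1,0],[1,0,0,1,0],[1,0,0,1,0],[1,0,0,1,0],[1,0,0,1,0],[1,0,0,1,0],[1,0,0,1,0]]]'
```

```text
clock: 5.48
tool_pos: [0.4448, -0.0508, 0.0365]
orientation: [-89.9, 0.3, -98.1]
force: [-7.2, 34.6, 2.6]
opening: 0.0304
```

Opening is 30.4 mm, so the button is in. A 35 N sideways load shows the tool sitting about 4 mm off-centre, so I'll relieve that first.

```bash
python3 -m crank '[[[1,-2,0,0,0],[1,-4,0,0,0],[1,-4,0,0,0]]]'
```

```text
clock: 5.85
tool_pos: [0.4446, -0.0503, 0.0365]
orientation: [-90.0, 0.0, -98.1]
force: [-0.7, 5.5, 1.0]
opening: 0.0302
```

```bash
python3 -m crank '[[[1,-0.5,0,-2,0],[1,-0.5,0,-6,0],[1,-0.5,0,-12,0],[1,-0.5,0,-20,0],[1,-0.5,0,-28,0],[1,-0.5,0,-36,0],[1,-0.5,0,-44,0],[1,-0.5,0,-52,0],[1,-0.5,0,-60,0],[1,-0.5,0,-65,0],[1,-0.5,0,-65,0]]]'
python3 - <<'E'
from h import *
go((0.4446-.09*.990,-0.0503+.09*.1395,0.0365),-98)
E
```

```text
clock: 7.22
tool_pos: [0.3802, -0.0403, 0.0366]
orientation: [-89.9, 0.1, -98.1]
force: [6.2, 4.4, -10.0]
opening: 0.03
clock 7.22 pos [ 0.3802 -0.0403  0.0366] ori [-8.993e+01  8.000e-02 -9.806e+01] F [  6.2   4.4 -10. ] q [ 24.    6.4 -49.   -0.1 -34.4  58. ] open 0.03
shift [  0.9   0.1 -24.8] turn -0.001
```

```bash
python3 -m crank '[[[1,0,0,-5,0],[1,0,0,-12,0],[1,0,0,-18,0],[1,0,0,-23,0],[1,0,0,-26,0],[1,0,0,-28,0],[1,0,0,-28,0],[1,0,0,-28,0]]]'
python3 - <<'E'
from h import *
go((0.4446-.09*.990,-0.0503+.09*.1395,0.0365),-98)
for n in("side","top"):
    cv2.imwrite(f"pics/{n}3.png",ctrl.snapshot(n)[:,:,::-1])
a=cv2.imread("pics/side3.png")[150:270,240:420]; b=cv2.imread("pics/top3.png")[150:270,240:420]
cv2.imwrite("pics/c3.png",cv2.resize(np.vstack([a,b]),None,fx=2.5,fy=2.5,interpolation=cv2.INTER_CUBIC))
E
```

```text
clock: 8.22
tool_pos: [0.3553, -0.0363, 0.0369]
orientation: [-89.7, 0.1, -98.0]
force: [19.9, -7.3, -25.8]
opening: 0.0299
clock 8.22 pos [ 0.3553 -0.0363  0.0369] ori [-89.7    0.11 -97.97] F [ 19.9  -7.3 -25.8] q [ 26.7   3.8 -52.3   0.1 -33.7  55.2] open 0.0299
shift [1.4 0.4 0.4] turn 0.0
```

View pics/c3.png

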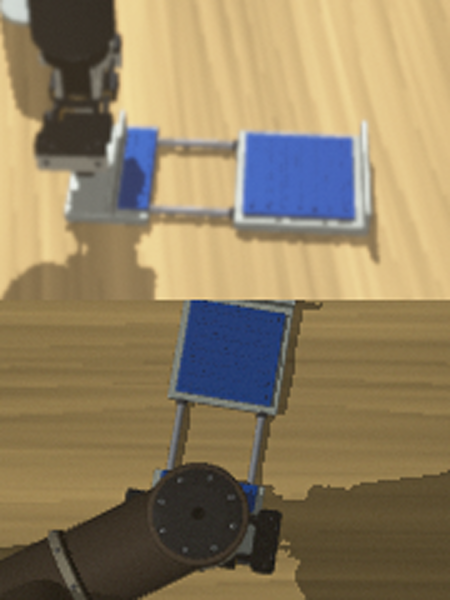

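View pics/side3.png

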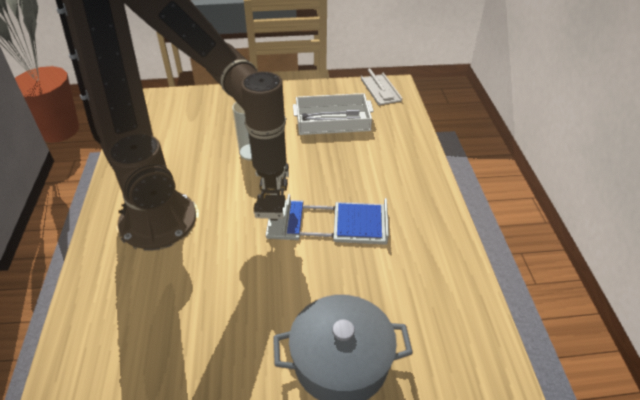

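Pull distance is 90 mm and the axial force jumped from 6 to 20 N, so it is at the hard stop. The image shows the rods fully drawn out. I'll relieve the vertical load slightly and check the gap.

```bash
python3 -m crank '[[[1,0,0.5,0.5,0],[1,0,1,0.5,0],[1,0,1,0.5,0],[1,0,1,0.5,0]]]'
python3 - <<'E'
from h import *
go((0.4446-.09*.990,-0.0503+.09*.1395,0.0365),-98)
p=np.load("pose.npy"); 
a=cv2.resize(cv2.imread("pics/side3.png")[180:250,255:405],None,fx=5,fy=5,interpolation=cv2.INTER_CUBIC)
L=[(8+t,75,16) for t in (45,86,90)]+[(0,75,16)]+[(106+t,75,16) for t in (45,86,90)]
for u in (proj("side",toW(p,L))-[255,180]+.5)*5: cv2.circle(a,tuple(int(v) for v in u),3,(0,255,0),-1)
cv2.imwrite("pics/c4.png",a)
E
```

```text
clock: 8.82
tool_pos: [0.3554, -0.0364, 0.0367]
orientation: [-89.7, 0.1, -98.0]
force: [9.0, -2.2, 1.2]
opening: 0.0302
clock 8.82 pos [ 0.3554 -0.0364  0.0367] ori [-89.73   0.1  -97.97] F [ 9.  -2.2  1.2] q [ 26.7   3.8 -52.2   0.1 -33.7  55.2] open 0.0302
shift [1.4 0.2 0.3] turn 0.001
```

View pics/c4.png

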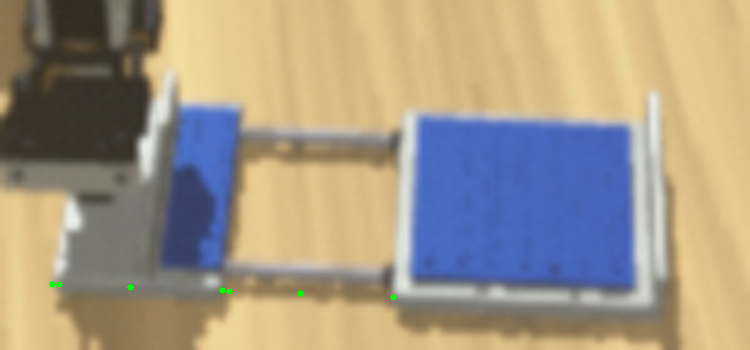

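The drawn 90 mm marks line up with the sliding half. I'll add a bit more preload against the stop and then hand in.

```bash
python3 -m crank '[[[1,0,0.3,-0.5,0],[1,0,0.5,-1,0],[1,0,0.5,-1,0],[1,0,0.5,-1,0],[1,0,0.5,-1,0]]]'
```

```text
clock: 9.45
tool_pos: [0.3554, -0.0363, 0.0367]
orientation: [-89.6, 0.1, -97.9]
force: [12.1, -7.7, 3.2]
opening: 0.03
```

Run:
```python
from plant import ctrl
print(ctrl.close_job())
o=ctrl.get_obs(); print(o["clock"],o["tool_pos"],o["opening"],o["force"])
```

```text
the job is handed in; nothing more can be done
None
the job is handed in; nothing more can be done
```

The cradle is open to its second stop, and the arm was still holding it there with the button squeezed in when I handed the job in at about 9.5 s. The hand-in gave no verdict.

- **Squeeze:** The fingers closed on the grip to about 30 mm; the grip is 31 mm wide with the button fully in. The first squeeze was about 4 mm off-centre, which put roughly 35 N sideways on the tool. I shifted over before pulling, and that fell to about 5 N.
- **Pull:** I drew the end out at about 0.06 m/s, past the first stop, until the tool had moved about 90 mm.
- **At the stop:** Pulling a further 1 mm raised the force but did not move the tool, so it is against the hard end. In the side picture the sliding half sits at the 90 mm mark to within about 2 mm.
- **Last readings:** Finger opening was 30.0 mm. The outside force on the tool was 12 N back toward shut, 8 N sideways and 3 N vertically. Pulling against the stop had briefly put 26 N vertically on the tool, which I relieved.
- **Casserole, jug, dish and tongs:** By eye they are where they started in the side picture. The arm passed well above the jug and showed no contact forces on the way. I did not re-measure their positions, and the button was hidden behind the fingers, so its travel is inferred from the opening.

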